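Find the gap under a bearing beam with stepped gauge leaves and set the leaf to the line

TASK

Find the gap under the bearing beam that stands before the scribed line: lay the gauge leaves flat on the steel plate and try them nose first from the robot's side, from the thinnest up, each a centimetre or two under the beam and drawn out again before the next, until one meets the beam and will not go in; press it gently, do not force it. Then slide the thickest leaf that did go in back under the beam, straight, until its nose meets the line scribed on the plate behind the beam, and leave it lying there, with the other two on the bench clear of the beam. Leave the piston, sleeve and connecting rod where they are.

Things in the scene. Friction and masses are not known exactly. Their poses are not given: they have to be found in the camera images.
- mouth (a point): on the top of the dark steel plate (12 mm thick, fixed, 360 x 640 mm), below the middle of the front face of the beam to be measured. x points in under the beam (away from the robot), y along it, z up; the face is the plane x = 0. The plate is free for 240 mm before it (-x). The thinnest leaf goes in; the middle or the thickest is the first that will not
- line (a point): middle of the thin light line scribed on the plate parallel to the beam, 235 mm long, 75 mm behind the beam's front face (20 mm behind its back face); same axes as mouth
- beam_a: one of two twin cast aluminium bearing beams (fixed): 285 wide (y) x 55 deep (x), top 110 mm above the plate, on two end posts with 235 mm free between them. Origin: on the plate below the middle of its front face. Either twin may stand at mouth: that one is measured; the other waits 320 mm to its left (+y). Their gaps differ and are not told
- beam_b: one of two twin cast aluminium bearing beams (fixed): 285 wide (y) x 55 deep (x), top 110 mm above the plate, on two end posts with 235 mm free between them. Origin: on the plate below the middle of its front face. Either twin may stand at mouth: that one is measured; the other waits 320 mm to its left (+y). Their gaps differ and are not told
- rack: grey sheet-metal leaf rack, fixed: floor 200 (x) x 210 (y) x 6 mm thick, from x = -105 to +95 mm. The three leaves lie on its floor in any order, 64 mm apart (y = -64, 0, +64), noses to +x, centres at about x = 0, tails under a hood. Origin: underside, midway under the leaves
- hood (a point): middle of the rack hood's front edge, on the hood's top, 37 mm above the bench, 35 mm behind the rack's origin; same axes. The hood covers the rack from here back (-x), 26 mm clear inside, closed at its back and ends. Leaves can be gripped only ahead of it and must be drawn about 60 mm towards +x before they are lifted
- leaf_one_mid (a point): the thinnest of three plain steel gauge leaves, a flat bar 170 long x 28 wide x 10 mm thick with one dark round mark near the nose end of its upper face. The point is its centre, half-way up; x points along the leaf to its nose, z up out of its upper face
- leaf_two_mid (a point): the middle of three plain steel gauge leaves, a flat bar 170 long x 28 wide x 15 mm thick with two dark round marks in a row near the nose end of its upper face. The point is its centre, half-way up; x points along the leaf to its nose, z up out of its upper face
- leaf_three_mid (a point): the thickest of three plain steel gauge leaves, a flat bar 170 long x 28 wide x 20 mm thick with three dark round marks in a row near the nose end of its upper face. The point is its centre, half-way up; x points along the leaf to its nose, z up out of its upper face
- leaf_one_nose (a point): the middle of the lower front edge of the thinnest leaf's nose, 85 mm along x from its centre, at its underside
- leaf_two_nose (a point): the middle of the lower front edge of the middle leaf's nose, 85 mm along x from its centre, at its underside
- leaf_three_nose (a point): the middle of the lower front edge of the thickest leaf's nose, 85 mm along x from its centre, at its underside
- piston: bystander: loose aluminium piston standing crown up on the plate, 82 mm across, 52 mm high, origin at the centre of its underside
- sleeve: bystander: loose dark steel sleeve standing upright on the bench, 62 mm across, 100 mm high, origin at the centre of its underside
- conrod: bystander: loose steel connecting rod lying flat on the bench, 195 mm long along its x, 72 mm wide at the big end (+x), 20 mm high, origin at its underside between the two eyes

How it is judged (in metres and radians):
On the way, in this order (a step that is already met when the one before it is completed fails the run):
1. the thinnest leaf is tried first and goes in under the beam (8 mm or more) with the others not under it (x of leaf_one_nose in the frame of mouth above 0.008 m and x of leaf_one_mid in the frame of mouth below 0 m and z of leaf_one_nose in the frame of mouth below 0.009 m and y of leaf_one_nose in the frame of mouth between -0.12 and 0.12 m and not (x of leaf_two_nose in the frame of mouth above 0.002 m and x of leaf_two_mid in the frame of mouth below 0.12 m and z of leaf_two_nose in the frame of mouth below 0.015 m and y of leaf_two_nose in the frame of mouth between -0.12 and 0.12 m) and not (x of leaf_three_nose in the frame of mouth above 0.002 m and x of leaf_three_mid in the frame of mouth below 0.12 m and z of leaf_three_nose in the frame of mouth below 0.015 m and y of leaf_three_nose in the frame of mouth between -0.12 and 0.12 m)), for 0.1 s.
2. thinnest drawn out; the middle leaf, flat on the plate, goes in 8 mm or more or, under the lower beam, presses on the beam's front face (over 1.5 N) (not (x of leaf_one_nose in the frame of mouth above 0.002 m and x of leaf_one_mid in the frame of mouth below 0.12 m and z of leaf_one_nose in the frame of mouth below 0.015 m and y of leaf_one_nose in the frame of mouth between -0.12 and 0.12 m) and not (x of leaf_three_nose in the frame of mouth above 0.002 m and x of leaf_three_mid in the frame of mouth below 0.12 m and z of leaf_three_nose in the frame of mouth below 0.015 m and y of leaf_three_nose in the frame of mouth between -0.12 and 0.12 m) and ((horizontal distance between beam_a and mouth below 0.05 m and (contact force between leaf_two and beam_a above 1.5 N and x of leaf_two_nose in the frame of mouth between -0.006 and 0.006 m and z of leaf_two_nose in the frame of mouth below 0.004 m and x of leaf_two_mid in the frame of mouth below -0.07 m and angle between leaf_two_mid's own z axis and vertical below 0.12 rad and y of leaf_two_nose in the frame of mouth between -0.12 and 0.12 m)) or (horizontal distance between beam_b and mouth below 0.05 m and (x of leaf_two_nose in the frame of mouth above 0.008 m and x of leaf_two_mid in the frame of mouth below 0 m and z of leaf_two_nose in the frame of mouth below 0.009 m and y of leaf_two_nose in the frame of mouth between -0.12 and 0.12 m)))), for 0.1 s.
3. others out: under the higher beam the thickest leaf presses on its front face (over 1.5 N); under the lower beam the thinnest is slid in past the middle of the beam (((horizontal distance between beam_a and mouth below 0.05 m and x of leaf_one_nose in the frame of mouth above 0.04 m and (x of leaf_one_nose in the frame of mouth above 0.002 m and x of leaf_one_mid in the frame of mouth below 0.12 m and z of leaf_one_nose in the frame of mouth below 0.015 m and y of leaf_one_nose in the frame of mouth between -0.12 and 0.12 m) and not (x of leaf_two_nose in the frame of mouth above 0.002 m and x of leaf_two_mid in the frame of mouth below 0.12 m and z of leaf_two_nose in the frame of mouth below 0.015 m and y of leaf_two_nose in the frame of mouth between -0.12 and 0.12 m) and not (x of leaf_three_nose in the frame of mouth above 0.002 m and x of leaf_three_mid in the frame of mouth below 0.12 m and z of leaf_three_nose in the frame of mouth below 0.015 m and y of leaf_three_nose in the frame of mouth between -0.12 and 0.12 m)) or (horizontal distance between beam_b and mouth below 0.05 m and (contact force between leaf_three and beam_b above 1.5 N and x of leaf_three_nose in the frame of mouth between -0.006 and 0.006 m and z of leaf_three_nose in the frame of mouth below 0.004 m and x of leaf_three_mid in the frame of mouth below -0.07 m and angle between leaf_three_mid's own z axis and vertical below 0.12 rad and y of leaf_three_nose in the frame of mouth between -0.12 and 0.12 m) and not (x of leaf_one_nose in the frame of mouth above 0.002 m and x of leaf_one_mid in the frame of mouth below 0.12 m and z of leaf_one_nose in the frame of mouth below 0.015 m and y of leaf_one_nose in the frame of mouth between -0.12 and 0.12 m) and not (x of leaf_two_nose in the frame of mouth above 0.002 m and x of leaf_two_mid in the frame of mouth below 0.12 m and z of leaf_two_nose in the frame of mouth below 0.015 m and y of leaf_two_nose in the frame of mouth between -0.12 and 0.12 m)))), for 0.1 s.
At the end, for the whole second after the job is handed in: the thickest leaf that goes in lies flat and at rest on the plate under the beam at mouth, tail towards the robot, its nose within 4 mm of the scribed line and its length within 0.14 rad of square to it; the other two leaves are on the bench or plate, not under the beam (((horizontal distance between beam_a and mouth below 0.05 m and (x of leaf_one_nose in the frame of line between -0.004 and 0.004 m and y of leaf_one_nose in the frame of mouth between -0.115 and 0.115 m and z of leaf_one_nose in the frame of mouth between -0.003 and 0.003 m and angle between the x axis of leaf_one_mid and the x axis of mouth, either way round below 0.14 rad and x of leaf_one_mid in the frame of mouth below 0 m and angle between leaf_one_mid's own z axis and vertical below 0.06 rad and linear speed of leaf_one below 0.01 m/s) and not (x of leaf_two_nose in the frame of mouth above 0.002 m and x of leaf_two_mid in the frame of mouth below 0.12 m and z of leaf_two_nose in the frame of mouth below 0.015 m and y of leaf_two_nose in the frame of mouth between -0.12 and 0.12 m) and not (x of leaf_three_nose in the frame of mouth above 0.002 m and x of leaf_three_mid in the frame of mouth below 0.12 m and z of leaf_three_nose in the frame of mouth below 0.015 m and y of leaf_three_nose in the frame of mouth between -0.12 and 0.12 m)) or (horizontal distance between beam_b and mouth below 0.05 m and (x of leaf_two_nose in the frame of line between -0.004 and 0.004 m and y of leaf_two_nose in the frame of mouth between -0.115 and 0.115 m and z of leaf_two_nose in the frame of mouth between -0.003 and 0.003 m and angle between the x axis of leaf_two_mid and the x axis of mouth, either way round below 0.14 rad and x of leaf_two_mid in the frame of mouth below 0 m and angle between leaf_two_mid's own z axis and vertical below 0.06 rad and linear speed of leaf_two below 0.01 m/s) and not (x of leaf_one_nose in the frame of mouth above 0.002 m and x of leaf_one_mid in the frame of mouth below 0.12 m and z of leaf_one_nose in the frame of mouth below 0.015 m and y of leaf_one_nose in the frame of mouth between -0.12 and 0.12 m) and not (x of leaf_three_nose in the frame of mouth above 0.002 m and x of leaf_three_mid in the frame of mouth below 0.12 m and z of leaf_three_nose in the frame of mouth below 0.015 m and y of leaf_three_nose in the frame of mouth between -0.12 and 0.12 m))) and height (world z) of each of leaf_one_mid, leaf_two_mid, leaf_three_mid above 0 m); the robot touches nothing.
It fails at once if a leaf is forced against a beam with more than 60 N (contact force between any of leaf_one, leaf_two, leaf_three and beam_a above 60 N or contact force between any of leaf_one, leaf_two, leaf_three and beam_b above 60 N).
It fails at once if the piston, sleeve or connecting rod is moved more than 25 mm (distance of any of piston, sleeve, conrod from where it was at the start of the episode above 0.025 m).
It also fails if it takes over 72 s, if anything falls off the work surface, if the arm or the gripper's body presses on something with over 40 N, if the wrist force passes 120 N, or if a joint passes its speed limit or range.

ROBOT

A 6-joint arm with a two-finger parallel gripper is mounted at the origin on the work surface. World frame = base frame: x ahead of the robot, y to its left, z up, the work surface at z = 0. Lengths are in m, angles in degrees, forces in N, time in s.
With the tool pointing down it reaches from about 0.4 to 0.825 m from the base axis. Payload 7 kg.
Tool frame: the origin (TCP) lies midway between the tips of the shut fingers; the grasp point (between the pads) lies 19 mm behind it; z points along the fingers, y is the direction in which the jaws open and shut (so a half turn about z gives the same grasp; the last joint's range is limited). The gripper opens to 88 mm and grips with 3 to 60 N. Pads are 19 mm wide; open, the fingers measure 130 mm over their backs; the gripper's body (78 mm by 193 mm) begins 47 mm behind the grasp point.
Start: joints at [87.439, 20.546, 0.682, 0, -70.136, -16.507], TCP at [0.221, 0.638, 0.227] pointing down, gripper open.
Joint ranges: [-176.03, 176.03], [-82.01, 121.73], [-58.28, 71.71], [-173.87, 95.51], [-174.79, -0.11], [-173.66, 173.66]. Speed limits (degrees/s): [136.94, 136.94, 172.46, 180, 180, 180].

INTERFACE

Orientations are given as a 3x3 rotation matrix whose columns are the frame's x, y, z axes.
In Python, from rig import robot gives the robot as it stands. Calls block until the motion is done:
- robot.goto(position, orientation): joint-space move of the TCP to a pose.
- robot.servo_line(position, ori=None, speed=0.15): straight line of the TCP; ori=None keeps the orientation; speed is the mean speed in m/s.
- robot.movej(angles): joint-space move.
- robot.move_gripper(opening): opening from 0.0 (shut) to 1.0 (fully open); the grip force is fixed at half the most; returns when the fingers have stopped.
- robot.dwell(seconds).
- robot.ik(position, orientation): joint angles nearest the present ones, or None.
- robot.grab_frame(name): name is "side" or "top" or "wrist"; returns (picture, depth): 480x640x3 uint8, red, green, blue; 480x640 float32, m along the optical axis (not along the pixel's ray), 0 where there is no reading.
- robot.camera_info(name): a dict with "vfov" (degrees; the focal length in pixels is half the picture's height over the tangent of half this angle, whatever the lens; pixels are square), "cx", "cy" (the principal point, pixels), "view" (4x4, takes a point from world to camera coordinates); the wrist camera has in their place "T_tool_cam" (4x4, takes a point from camera to tool coordinates, whose origin is the TCP and whose axes are the flange's). Camera axes: x right, y down, z forward; pixel columns grow to the right and rows downward; lengths in m; the calibration is good to about 2 mm. A picture is of the moment at which its call begins: read the wrist's pose just before it. camera_info takes no time and is no camera call.
A pose or a line that the arm cannot do raises robot.Unreachable and nothing moves.
- robot.job_done(): hands the job in, once; it reports no verdict.
Readings, each from a call of its own:
- robot.read_t(): time.
- robot.read_qpos(): joint angles.
- robot.read_qvel(): joint speeds.
- robot.read_effort(): joint torques, N m.
- robot.read_position(): TCP position.
- robot.read_tcp_rot(): TCP orientation.
- robot.read_force(): force on the tool from outside, world axes, zero at the start.
- robot.read_ft_torque(): the same for the moment, N m.
- robot.read_grip_width(): opening from 0.0 (shut) to 1.0 (fully open).
Only numpy, scipy, OpenCV 4.12 (cv2) and the standard library are available. Lean on these libraries where they do the work, as an engineer would, in place of code of your own. Each camera call takes 0.05 s, during which the arm holds its last target. There are 200 camera calls.

## Working session

There is one attempt and no reset: what is moved stays moved. The work goes in short steps, each a Python script; the robot and the scene stay as the last script left them, time stands still between calls to the robot, and variables do not carry over. Pictures are saved under pics/ and viewed, about 8 in all and at most 12, crops included, and the job is handed in when it is done.

```bash
ls; mkdir -p pics; python3 - <<'E'
from rig import robot
import cv2, numpy as np
for n in("side","top"):
    p,d=robot.grab_frame(n); cv2.imwrite(f"pics/{n}0.png",p[:,:,::-1]); np.save(f"pics/{n}0.npy",d)
    i=robot.camera_info(n); print(n,i)
print(robot.camera_info("wrist")); print(robot.read_t(),robot.read_tcp_rot())
E
```

```text
pics
side {'vfov': 47.37429529011338, 'cx': 316.5134300043348, 'cy': 237.6659115540525, 'view': array([[ 0.88291146, -0.46940855,  0.01108919, -0.48309318],
       [-0.22842934, -0.45004744, -0.86329447,  0.2106346 ],
       [ 0.41022846,  0.75967948, -0.50457873,  1.00607313],
       [ 0.        ,  0.        ,  0.        ,  1.        ]])}
top {'vfov': 49.25348274813797, 'cx': 328.85541833910503, 'cy': 236.26660744027953, 'view': array([[-0.02450606, -0.99923841, -0.03036517,  0.06913743],
       [-0.98792043,  0.02885516, -0.15225178,  0.55994994],
       [ 0.15301202,  0.02626728, -0.98787517,  1.11248698],
       [ 0.        ,  0.        ,  0.        ,  1.        ]])}
{'vfov': 63.59176848540095, 'cx': 318.11304762758186, 'cy': 240.69657231840245, 'T_tool_cam': array([[-2.73158464e-04, -9.53513232e-01, -3.01351028e-01,
         8.16406457e-02],
       [ 9.99999645e-01, -2.02486778e-05, -8.42376371e-04,
        -2.73187298e-05],
       [ 7.97115056e-04, -3.01351151e-01,  9.53512899e-01,
        -1.59421334e-01],
       [ 0.00000000e+00,  0.00000000e+00,  0.00000000e+00,
         1.00000000e+00]])}
0.1 [[ 9.45099494e-01 -3.26782518e-01 -3.63423294e-04]
 [-3.26782689e-01 -9.45098333e-01 -1.48825457e-03]
 [ 1.42864826e-04  1.52530908e-03 -9.99998827e-01]]
```

View pics/top0.png

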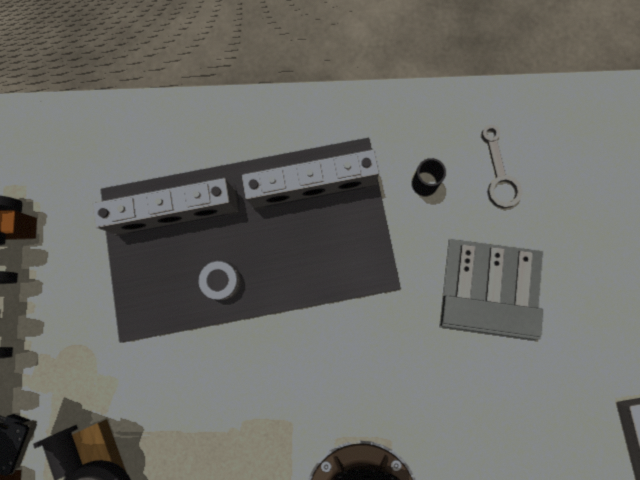

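View pics/side0.png

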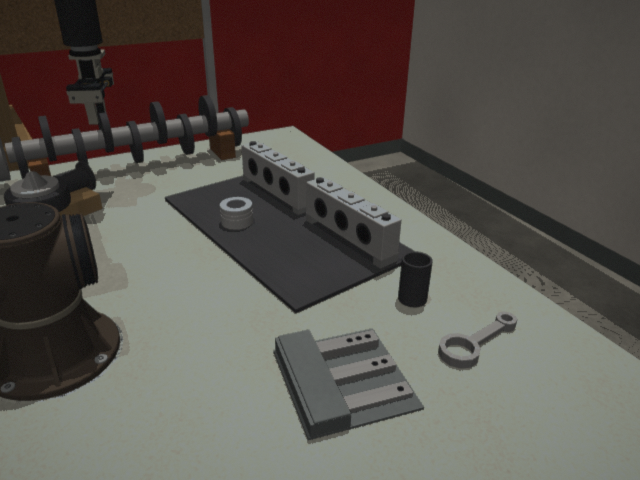

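The measured beam is the right one in the top view, centred near (312,178). The rack is at (490,290), with leaves three, two and one from left to right. The piston is at (218,280), the sleeve at (430,175) and the conrod at (500,170). Next I'll turn these into positions using depth.

```bash
cat > h.py <<'E'
import numpy as np, cv2
from rig import robot
def cam(n):
    i=robot.camera_info(n); f=240/np.tan(np.radians(i['vfov']/2))
    if n=='wrist':
        T=np.eye(4);T[:3,:3]=robot.read_tcp_rot();T[:3,3]=robot.read_position();M=T@i['T_tool_cam']
    else: M=np.linalg.inv(i['view'])
    return f,i['cx'],i['cy'],M
def cloud(c,d):
    f,cx,cy,M=c; v,u=np.mgrid[:480,:640]
    P=np.stack([(u-cx)/f*d,(v-cy)/f*d,d],-1)@M[:3,:3].T+M[:3,3]
    P[d<=0]=np.nan; return P
def ray(c,uv,z):
    f,cx,cy,M=c; uv=np.atleast_2d(uv).astype(float)
    r=np.c_[(uv[:,0]-cx)/f,(uv[:,1]-cy)/f,np.ones(len(uv))]@M[:3,:3].T
    return M[:3,3]+r*((z-M[2,3])/r[:,2])[:,None]
def rot(a,s=-1): # tool down, tool x = s * direction at yaw a
    x=s*np.array([np.cos(a),np.sin(a),0]); z=np.array([0,0,-1.]); return np.c_[x,np.cross(z,x),z]
E
python3 - <<'E'
from h import *
d=np.load('pics/top0.npy'); im=cv2.imread('pics/top0.png'); P=cloud(cam('top'),d); Z=P[...,2]
def rect(name,m,z,c=cam('top')):
    m=cv2.morphologyEx(m.astype(np.uint8),cv2.MORPH_OPEN,np.ones((3,3)))
    for k in cv2.findContours(m,cv2.RETR_EXTERNAL,cv2.CHAIN_APPROX_NONE)[0]:
        if cv2.contourArea(k)<150: continue
        u=k[:,0].mean(0); X=ray(c,k[:,0],z)[:,:2].astype(np.float32)
        b=cv2.boxPoints(cv2.minAreaRect(X)); e=[np.linalg.norm(b[1]-b[0]),np.linalg.norm(b[2]-b[1])]
        L=(b[1]-b[0]) if e[0]>e[1] else b[2]-b[1]
        print(name,u.round(),'ctr',b.mean(0).round(4),'size',np.round(e,3),'yawlong',np.degrees(np.arctan2(L[1],L[0])).round(1),'z',np.nanmedian(Z[m>0]).round(4))
U=np.arange(640)[None]; g=im.max(2)
print('bench z',np.nanmedian(Z[350:380,300:400]))
rect('beamtop',(Z>.10)&(Z<.14)&(U<400)&(U>90),.122)
rect('hood',(Z>.028)&(Z<.045)&(U>430)&(U<560),.037)
W=(U>430)&(U<560)&(np.arange(480)[:,None]>230)&(np.arange(480)[:,None]<345)
rect('rack',W&(g<125),.006)
rect('leaf',W&(g>140)&(Z>.010)&(Z<.035),.02)
rect('plate',(g<80)&(U<410)&(U>95)&(np.arange(480)[:,None]>130)&(np.arange(480)[:,None]<345),.012)
rect('tall',(Z>.08)&(Z<.11)&(U>400),.1); rect('piston',(Z>.05)&(Z<.075)&(U<300)&(np.arange(480)[:,None]>240),.064)
print([im[v,u] for u,v in((520,290),(470,315),(468,285),(600,300))], [Z[v,u].round(4) for u,v in((468,285),(495,290),(523,290),(480,290),(490,315))])
E
```

```text
bench z 0.0004243205493117408
beamtop [161. 204.] ctr [0.6289 0.4027] size [0.287 0.06 ] yawlong -80.8 z 0.1241
beamtop [310. 175.] ctr [0.6799 0.0891] size [0.284 0.061] yawlong -80.7 z 0.1241
hood [493. 318.] ctr [ 0.3767 -0.2919] size [0.066 0.211] yawlong 80.6 z 0.0371
rack [492. 290.] ctr [ 0.4384 -0.3089] size [0.203 0.225] yawlong 80.7 z 0.0151
plate [244. 221.] ctr [0.5683 0.2449] size [0.647 0.36 ] yawlong -80.8 z 0.0126
piston [217. 281.] ctr [0.4694 0.2961] size [0.08 0.08] yawlong -89.8 z 0.0646
[array([123, 129, 131], dtype=uint8), array([94, 98, 97], dtype=uint8), array([124, 130, 131], dtype=uint8), array([126, 134, 131], dtype=uint8)] [np.float64(0.0312), np.float64(0.0189), np.float64(0.0155), np.float64(0.0053), np.float64(0.0362)]
```

```bash
cat >> h.py <<'E'
A=np.radians(9.2); MO=np.array([.6528,.0847]); B=np.radians(-9.4); RK=np.array([.4458,-.3033])
def fr(o,a,x,y,z): return np.array([o[0]+x*np.cos(a)-y*np.sin(a),o[1]+x*np.sin(a)+y*np.cos(a),z])
def inv(o,a,p):
    d=np.asarray(p)[...,:2]-o; return np.stack([d[...,0]*np.cos(a)+d[...,1]*np.sin(a),-d[...,0]*np.sin(a)+d[...,1]*np.cos(a)],-1)
M=lambda x,y,z: fr(MO,A,x,y,z)
R=lambda x,y,z: fr(RK,B,x,y,z)
E
python3 - <<'E'
from h import *
for n,p,r in [('line-',M(.13,0,.25),rot(A)),('line+',M(.0,0,.25),rot(A,1)),('rack-',R(.0,0,.15),rot(B)),('rack+',R(0,0,.15),rot(B,1)),('m-',M(-.1,0,.1),rot(A)),('m+',M(-.1,0,.1),rot(A,1)),('mf',M(-.05,0,.02),rot(A)),('mfar',M(-.2,0,.1),rot(A))]:
    q=robot.ik(p,r); print(n,p.round(3),None if q is None else np.round(q,1))
p=M(.13,0,.25); r=rot(A)
try: robot.goto(p,r)
except robot.Unreachable: print('U'); robot.goto(M(.11,0,.25),r)
print(robot.read_t()); c=cam('wrist'); im,d=robot.grab_frame('wrist')
cv2.imwrite('pics/w1.png',im[:,:,::-1]); np.save('pics/w1.npy',d); np.save('pics/w1M.npy',c[3])
robot.goto(R(.02,0,.2),rot(B)); print(robot.read_t()); c=cam('wrist'); im,d=robot.grab_frame('wrist')
cv2.imwrite('pics/w2.png',im[:,:,::-1]); np.save('pics/w2.npy',d); np.save('pics/w2M.npy',c[3])
a=np.hstack([cv2.imread('pics/w1.png'),cv2.imread('pics/w2.png')]); cv2.imwrite('pics/w12.png',cv2.resize(a,(800,300),interpolation=cv2.INTER_AREA))
E
```

```text
line- [0.781 0.105 0.25 ] [  21.8   30.9   20.1    0.   -79.2 -102.6]
line+ [0.653 0.085 0.25 ] [ 24.3  18.3   0.4   0.  -72.2  74.9]
rack- [ 0.446 -0.303  0.15 ] [-13.4  11.5 -22.6   0.  -55.9 -86. ]
rack+ [ 0.446 -0.303  0.15 ] [-13.4  11.5 -22.6   0.  -55.9  94. ]
m- [0.554 0.069 0.1  ] [  27.2   16.3  -23.7    0.   -50.  -108. ]
m+ [0.554 0.069 0.1  ] [ 27.2  16.3 -23.7   0.  -50.   72. ]
mf [0.603 0.077 0.02 ] [  25.6   26.   -21.4    0.   -42.6 -106.4]
mfar [0.455 0.053 0.1  ] [  31.3    7.5  -35.7    0.   -46.8 -112.1]
2.825
4.7667
```

View pics/w12.png

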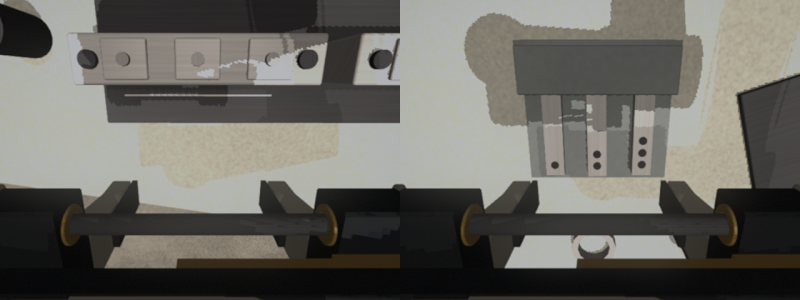

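The left view shows the scribed line at full-res pixels of about (198–434, 153), just behind the beam. The right view shows the leaf noses at row ~280 in the order three, two, one across the rack. I'll measure both.

```bash
python3 - <<'E'
from h import *
def C(n):
    c=cam('wrist'); return (c[0],c[1],c[2],np.load(f'pics/{n}M.npy'))
c=C('w1'); im=cv2.imread('pics/w1.png').max(2).astype(int); Z=cloud(c,np.load('pics/w1.npy'))[...,2]
pts=[]
for u in range(215,420,5):
    col=im[144:162,u]; v=144+col.argmax()
    if col.max()-np.median(col)>25:
        w=np.clip(col-np.median(col)-10,0,None); pts.append((u,144+(w*np.arange(18)).sum()/w.sum()))
X=ray(c,pts,.012); m=inv(MO,A,X); print('line mouth x',np.median(m[:,0]).round(4),'slope deg',np.degrees(np.polyfit(m[:,1],m[:,0],1)[0]).round(2),len(pts))
row=im[int(np.median([p[1] for p in pts]))-1:int(np.median([p[1] for p in pts]))+2].max(0); us=np.where(row[150:470]>np.median(row[215:420])-25)[0]+150
print('line ends y',inv(MO,A,ray(c,[(us.min(),pts[0][1]),(us.max(),pts[-1][1])],.012)).round(4))
m=((Z>.108)&(Z<.14)).astype(np.uint8); m[:, :]=cv2.morphologyEx(m,cv2.MORPH_OPEN,np.ones((5,5)))
for k in cv2.findContours(m,0,1)[0]:
    if cv2.contourArea(k)<8000: continue
    b=cv2.boxPoints(cv2.minAreaRect(ray(c,k[:,0],.122)[:,:2].astype(np.float32))); print('beam',inv(MO,A,b).round(4).tolist())
c=C('w2'); Z=cloud(c,np.load('pics/w2.npy'))[...,2]
im=cv2.imread('pics/w2.png'); 
for name,u0,zt in(('three',1028-0,.026),('two',955,.021),('one',885,.016)):
    pass
m=((Z>.0115)&(Z<.033)).astype(np.uint8); m[:150]=0; m[300:]=0
m=cv2.morphologyEx(m,cv2.MORPH_OPEN,np.ones((3,3)))
for k in cv2.findContours(m,0,cv2.CHAIN_APPROX_NONE)[0]:
    if cv2.contourArea(k)<800: continue
    mm=np.zeros_like(m); cv2.drawContours(mm,[k],-1,1,-1); z=np.nanmedian(Z[mm>0])
    b=cv2.minAreaRect(ray(c,k[:,0],z)[:,:2].astype(np.float32)); b=inv(RK,B,cv2.boxPoints(b))
    print('leaf z',z.round(4),'px',k[:,0].mean(0).round(),b.round(4).tolist())
m=((Z>.033)&(Z<.045)).astype(np.uint8); m=cv2.morphologyEx(m,cv2.MORPH_OPEN,np.ones((3,3)))
for k in cv2.findContours(m,0,1)[0]:
    if cv2.contourArea(k)<2000: continue
    print('hood',inv(RK,B,cv2.boxPoints(cv2.minAreaRect(ray(c,k[:,0],.037)[:,:2].astype(np.float32)))).round(4).tolist())
E
```

```text
line mouth x 0.0801 slope deg -0.02 41
line ends y [[ 0.0801 -0.1672]
 [ 0.0801  0.1179]]
beam [[0.005, 0.1418], [0.0053, -0.1417], [0.0594, -0.1417], [0.0591, 0.1419]]
leaf z 0.0272 px [389. 215.] [[-0.0345, 0.0475], [0.0809, 0.0475], [0.0809, 0.0774], [-0.0345, 0.0774]]
leaf z 0.0222 px [315. 217.] [[-0.034, -0.0166], [0.0853, -0.0154], [0.0851, 0.0121], [-0.0343, 0.0109]]
leaf z 0.0171 px [245. 214.] [[-0.0336, -0.0797], [0.0863, -0.0792], [0.0862, -0.0506], [-0.0337, -0.0511]]
leaf z 0.0134 px [597. 220.] [[-0.0531, 0.2766], [-0.0337, 0.1989], [0.1246, 0.2385], [0.1052, 0.3162]]
hood [[-0.1009, -0.1054], [-0.0359, -0.1053], [-0.0361, 0.1042], [-0.101, 0.1041]]
```

Scale checks pass: line to beam front face is 75 mm, beam depth is 54 mm, and the hood edge and leaf heights agree. I'm shifting mouth by +5 mm in x and running leaf one.

```bash
cat >> h.py <<'E'
MO=MO+.005*np.array([np.cos(A),np.sin(A)])
LEAF={1:(.001,-.065),2:(0,-.0023),3:(-.004,.0625)}; LY={1:-.07,2:0.,3:.07}
OP=.5; H=.002
def say(*a): print(round(robot.read_t(),2),*a,'grip',round(robot.read_grip_width(),3),'F',np.round(robot.read_force(),1),'tcp',np.round(robot.read_position(),4),flush=True)
def pick(n):
    x,y=LEAF[n]; robot.goto(R(x,y,.09),rot(B)); robot.move_gripper(OP)
    robot.servo_line(R(x,y,.006+H),speed=.12); robot.move_gripper(0); say('gripped',n)
    robot.servo_line(R(x+.07,y,.006+H),speed=.12); robot.servo_line(R(x+.07,y,.08),speed=.2); say('lifted')
def place(n,nose=-.025):
    x=nose-.085; robot.goto(M(x,LY[n],.08),rot(A)); robot.servo_line(M(x,LY[n],.012+H+.0005),speed=.1)
    robot.move_gripper(OP); robot.servo_line(M(x,LY[n],.012+H),speed=.05); robot.move_gripper(0); say('placed')
def slide(n,nose,speed=.06): robot.servo_line(M(nose-.085,LY[n],.012+H),speed=speed)
def leave(n):
    robot.move_gripper(OP); p=robot.read_position(); robot.servo_line([p[0],p[1],.09],speed=.25)
E
python3 - <<'E'
from h import *
print('sleeve',inv(MO,A,ray(cam('top'),(431,168),.1)))
pick(1); place(1)
c=cam('wrist'); im,d=robot.grab_frame('wrist'); cv2.imwrite('pics/w3.png',im[:,:,::-1])
robot.servo_line; slide(1,.005); say('5mm'); slide(1,.015); say('15mm'); robot.dwell(.15)
im,d=robot.grab_frame('side'); cv2.imwrite('pics/s3.png',im[:,:,::-1])
a=np.hstack([cv2.imread('pics/w3.png'),cv2.imread('pics/s3.png')[100:400,150:550].repeat(2,0).repeat(2,1)[60:540,:640]]); cv2.imwrite('pics/v3.png',cv2.resize(a,(800,300),interpolation=cv2.INTER_AREA))
E
```

```text
sleeve [[-0.00515441 -0.25661561]]
7.56 gripped 1 grip 0.315 F [ 0.4 -0.3  2.2] tcp [ 0.4364 -0.3678  0.0083]
8.8 lifted grip 0.309 F [-0.1  1.  -4.3] tcp [ 0.5044 -0.3784  0.0793]
12.26 placed grip 0.314 F [-0.1 -0.   0. ] tcp [ 0.5603 -0.0012  0.014 ]
12.96 5mm grip 0.315 F [ 1.3 -0.6 -0.2] tcp [0.5908 0.0038 0.014 ]
13.28 15mm grip 0.316 F [ 1.  -0.3 -0.1] tcp [0.6004 0.0054 0.014 ]
```

View pics/v3.png

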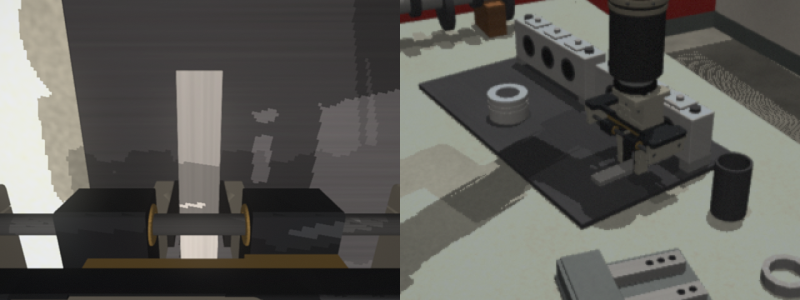

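Leaf one is 15 mm under the beam with no resistance, as the side view shows. I'll draw it out and go to leaf two.

```bash
cat >> h.py <<'E'
def fx(): f=robot.read_force(); return -(f[0]*np.cos(A)+f[1]*np.sin(A))
def tryleaf(n):
    slide(n,-.006); b=fx(); x=-.006; say('near',round(b,2))
    while x<.006:
        x+=.0007; slide(n,x,.02); f=fx()
        if f>max(b,0)+7: break
    else:
        slide(n,.015); robot.dwell(.15); say('IN',round(fx(),2)); return True
    robot.dwell(.2); say('BLOCKED at',round(x,4),'f',round(f,1),round(fx(),1)); return False
E
python3 - <<'E'
from h import *
c=cam('wrist'); R0=rot(A); T=np.eye(4);T[:3,:3]=R0;T[:3,3]=[.5603,-.0012,.014]
print('tail',inv(MO,A,ray((c[0],c[1],c[2],T@robot.camera_info('wrist')['T_tool_cam']),(320,113),.022)))
slide(1,-.04,.1); leave(1); pick(2); place(2); 
ok=tryleaf(2); print(ok, fx())
E
```

```text
tail [[-0.19394535 -0.06906138]]
17.86 gripped 2 grip 0.312 F [-0.2 -1.2  1.7] tcp [ 0.4456 -0.3057  0.0083]
19.1 lifted grip 0.318 F [-0.6  1.  -5.8] tcp [ 0.5136 -0.3164  0.0788]
22.57 placed grip 0.315 F [ 0.  -0.1 -0.2] tcp [0.5491 0.0679 0.014 ]
23.04 near -2.68 grip 0.315 F [ 2.8 -0.4 -1.9] tcp [0.5686 0.0711 0.014 ]
27.98 IN -1.04 grip 0.312 F [ 1.3 -1.2 -1.4] tcp [0.5892 0.0744 0.014 ]
True -1.0358213172094866
```

```bash
cat >> h.py <<'E'
def tail(n):
    c=cam('wrist'); im,d=robot.grab_frame('wrist'); g=im.max(2).astype(float)[20:200,312:328].mean(1)
    v=20+np.argmax(np.diff(cv2.GaussianBlur(g[:,None],(1,7),0)[:,0])); x=inv(MO,A,ray(c,(320,v),.012+.005*(n+1)))[0]
    cv2.imwrite(f'pics/t{n}_{robot.read_t():.0f}.png',im[:,:,::-1]); print('tail row',v,'mouth',x.round(4),'=> nose',(x[0]+.17).round(4)); return x[0]+.17
E
python3 - <<'E'
from h import *
tail(2)
im,d=robot.grab_frame('side'); cv2.imwrite('pics/s4.png',cv2.resize(im[120:320,200:450,::-1],None,fx=3,fy=3))
E
```

```text
tail row 112 mouth [-0.1537  0.0009] => nose 0.0163
```

View pics/s4.png

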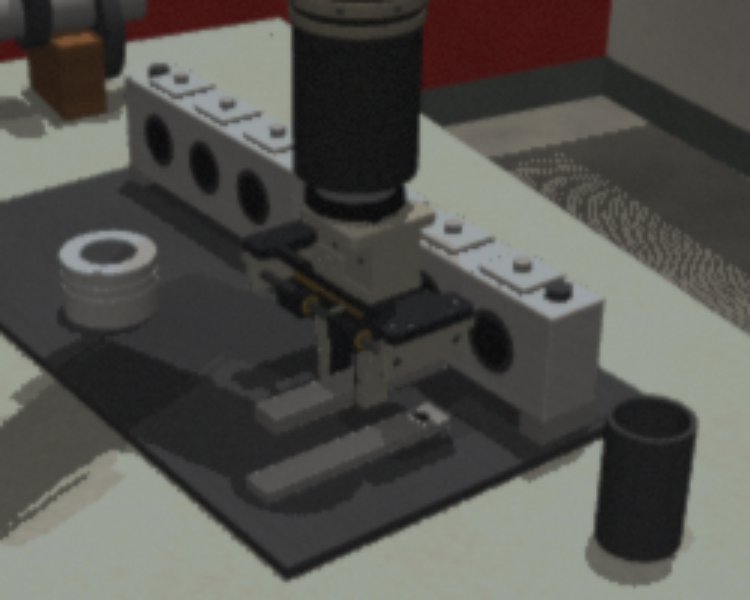

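Leaf two is clearly about 16 mm under the beam; leaf one lies clear on the right. Next is leaf three.

```bash
sed -i 's/if f>max(b,0)+7: break/if abs(f-b)>7: break/' h.py; python3 - <<'E'
from h import *
slide(2,-.04,.1); leave(2); pick(3); place(3); tryleaf(3); tail(3)
E
```

```text
32.47 gripped 3 grip 0.317 F [-0.3  1.4  3.7] tcp [ 0.4523 -0.241   0.0083]
33.71 lifted grip 0.316 F [-0.5 -0.1 -7.7] tcp [ 0.5201 -0.2519  0.0787]
37.19 placed grip 0.312 F [-0.8  0.1 -0.3] tcp [0.538 0.137 0.014]
37.66 near -2.14 grip 0.317 F [ 2.5 -2.1 -0.8] tcp [0.5572 0.14   0.014 ]
38.36 BLOCKED at -0.0046 f 4.9 4.6 grip 0.318 F [-4.4 -1.6  5.7] tcp [0.5572 0.14   0.014 ]
tail row 111 mouth [-0.1749  0.0708] => nose -0.0049
```

Force rose 7 N but at an estimated nose x of −5 mm, which could be stiction. I'll press slightly further to discriminate.

```bash
python3 - <<'E'
from h import *
x=-.0046
for i in range(20):
    x+=.0007; slide(3,x,.02); f=fx(); print(round(x,4),'f',round(f,1),'tcp x',inv(MO,A,robot.read_position()).round(4),'Fz',round(robot.read_force()[2],1))
    if f>12 or x>.012: break
robot.dwell(.25); say('hold',fx()); tail(3)
E
```

```text
-0.0039 f 6.2 tcp x [-0.0901  0.0698] Fz 6.3
-0.0032 f 7.0 tcp x [-0.0894  0.0698] Fz 7.3
-0.0025 f 5.8 tcp x [-0.0887  0.0698] Fz 5.8
-0.0018 f 7.1 tcp x [-0.088   0.0698] Fz 6.5
-0.0011 f 6.9 tcp x [-0.0874  0.0698] Fz 6.1
-0.0004 f 7.2 tcp x [-0.0867  0.0698] Fz 5.4
0.0003 f 6.6 tcp x [-0.086   0.0698] Fz 5.9
0.001 f 9.2 tcp x [-0.0858  0.0698] Fz 8.4
0.0017 f 11.2 tcp x [-0.0858  0.0698] Fz 10.8
0.0024 f 14.3 tcp x [-0.0857  0.0697] Fz 13.4
41.16 hold 13.819531393180217 grip 0.316 F [-14.2   1.3  13.3] tcp [0.562  0.1406 0.014 ]
tail row 111 mouth [-0.1701  0.0707] => nose -0.0001
```

TCP stopped and the force rose at nose ≈ 0, so this is real contact: leaf three doesn't go in. I'll draw it out, then take leaf two near its tail and slide it to the line.

```bash
python3 - <<'E'
from h import *
slide(3,-.04,.1); leave(3); z=.012+H; g=-.055
robot.goto(M(-.125+g,0,.09),rot(A)); robot.servo_line(M(-.125+g,0,z),speed=.12); robot.move_gripper(0); say('regrip')
robot.servo_line(M(.0745-.085+g,0,z),speed=.06); say('slid',fx()); robot.dwell(.1)
robot.move_gripper(OP); p=robot.read_position(); robot.servo_line([p[0],p[1],.12],speed=.25); robot.servo_line(M(-.12,0,.25),speed=.3)
robot.goto(M(.13,0,.25),rot(A)); say('over'); c=cam('wrist'); im,d=robot.grab_frame('wrist')
cv2.imwrite('pics/w5.png',im[:,:,::-1]); np.save('pics/w5M.npy',c[3]); np.save('pics/w5.npy',d)
cv2.imwrite('pics/w5c.png',cv2.resize(im[100:200,180:450,::-1],None,fx=2.9,fy=2.9,interpolation=cv2.INTER_CUBIC))
E
```

```text
44.44 regrip grip 0.314 F [ 0.5  0.4 -0.6] tcp [0.4803 0.0569 0.0141]
46.5 slid 5.534922630260931 grip 0.32 F [-5.3 -1.9  7.7] tcp [0.5915 0.0741 0.0141]
49.33 over grip 0.5 F [ 0.7 -0.5  0. ] tcp [0.7854 0.1061 0.249 ]
```

View pics/w5c.png

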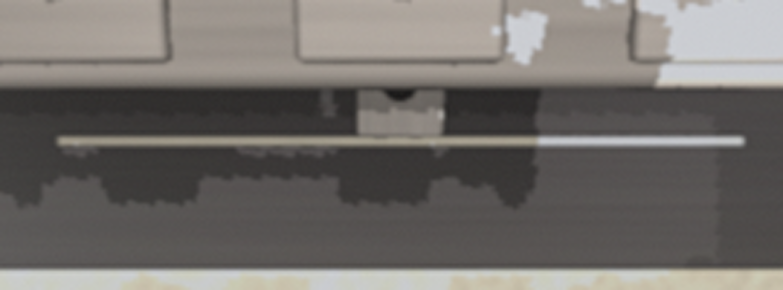

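Nose edge sits at crop row ~135 and the line at ~141 (full-res rows 146.6 and 148.6), with the nose square to the line. I'll convert these to metres.

```bash
python3 - <<'E'
from h import *
c=cam('wrist'); c=(c[0],c[1],c[2],np.load('pics/w5M.npy')); g=cv2.imread('pics/w5.png').max(2).astype(float)
for n,(a,b) in {'nose':(308,328),'linebg':(270,298)}.items(): print(n,g[138:156,a:b].mean(1).round())
def m(v,z,u=318): return inv(MO,A,ray(c,(u,v),z))[0].round(4)
for v in(145.5,146,146.5,147,147.5): print(v,'nose',m(v,.027))
for v in(148,148.5,149): print(v,'line',m(v,.012))
E
```

```text
nose [123. 137. 141. 141. 141. 141. 142. 138. 124. 133. 161. 149.  96.  59.
  55.  57.  57.  57.]
linebg [ 53.  56.  56.  56.  57.  58.  57.  54.  75. 131. 161. 145. 101.  81.
  78.  70.  60.  58.]
145.5 nose [0.0716 0.0002]
146 nose [0.072  0.0002]
146.5 nose [0.0725 0.0002]
147 nose [0.073  0.0002]
147.5 nose [0.0734 0.0002]
148 line [0.0749 0.0002]
148.5 line [0.0754 0.0002]
149 line [0.0759 0.0002]
```

The camera puts the nose ~2.5 mm short of the line; the arm's own dead reckoning said 0.5 mm short. A 1.6 mm nudge centres it between both estimates. Then hand in.

```bash
python3 - <<'E'
from h import *
z=.012+H; x0=.0745-.085-.055
robot.servo_line(M(-.02,0,.25),speed=.4); robot.goto(M(x0,0,.16),rot(A)); robot.servo_line(M(x0,0,z),speed=.15); robot.move_gripper(0); say('regrip')
robot.servo_line(M(x0+.0016,0,z),speed=.02); robot.dwell(.1); say('nudged'); print(inv(MO,A,robot.read_position())-[x0,0])
robot.move_gripper(OP); p=robot.read_position(); robot.servo_line([p[0],p[1],.15],speed=.2); robot.servo_line([p[0],p[1],.25],speed=.3)
robot.goto(M(.13,0,.25),rot(A)); c=cam('wrist'); im,d=robot.grab_frame('wrist'); g=im.max(2).astype(float)
print('nose',g[138:156,308:328].mean(1).round()); print('bg',g[138:156,270:298].mean(1).round())
say('end'); t,_=robot.grab_frame('top')
cv2.imwrite('pics/end.png',np.vstack([cv2.resize(im[100:200,180:450,::-1],(594,220)),cv2.resize(t[130:345,90:410,::-1],(594,380))]))
E
```

```text
51.93 regrip grip 0.316 F [-1.1  0.3  5.6] tcp [0.5934 0.0751 0.0147]
52.28 nudged grip 0.317 F [-5.7 -0.3 10.7] tcp [0.5937 0.075  0.0147]
[ 0.00057465 -0.00013745]
nose [116. 131. 140. 142. 141. 141. 142. 142. 137. 128. 154. 166. 120.  70.
  55.  57.  58.  58.]
bg [ 52.  55.  58.  60.  60.  59.  58.  56.  57.  94. 155. 165. 120.  81.
  78.  79.  71.  62.]
55.0 end grip 0.501 F [ 0.5 -0.3 -0.3] tcp [0.7853 0.1061 0.2488]
```

View pics/end.png

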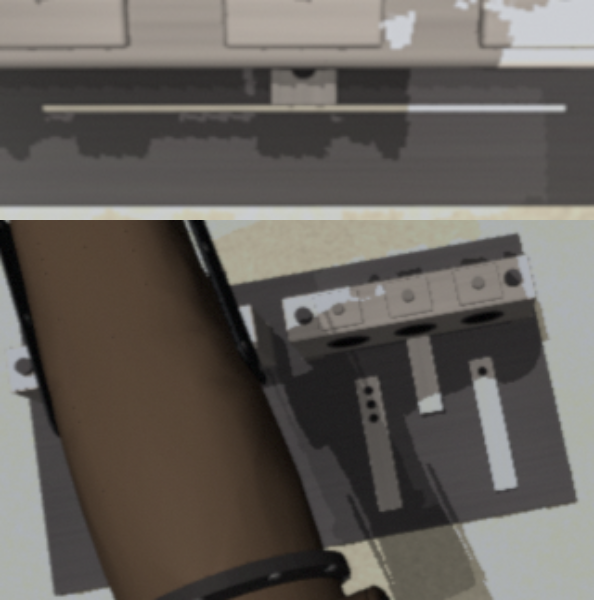

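Nose is still about 2 mm short: the TCP lagged under friction, and the camera agrees. It's inside tolerance, but there is time for one more nudge, this time stepping on the measured TCP travel.

```bash
python3 - <<'E'
from h import *
z=.0155; x0=.0745-.085-.055
robot.servo_line(M(-.02,0,.25),speed=.4); robot.goto(M(x0,0,.16),rot(A)); robot.servo_line(M(x0,0,z),speed=.15); robot.move_gripper(0); say('regrip')
s=inv(MO,A,robot.read_position())[0]; x=x0
while x<x0+.006:
    x+=.0006; robot.servo_line(M(x,0,z),speed=.02); a=inv(MO,A,robot.read_position())[0]-s
    if a>.0018: break
say('nudged',round(a,4),round(x-x0,4)); 
robot.move_gripper(OP); p=robot.read_position(); robot.servo_line([p[0],p[1],.15],speed=.2); robot.servo_line([p[0],p[1],.25],speed=.4)
robot.goto(M(.13,0,.25),rot(A)); c=cam('wrist'); im,d=robot.grab_frame('wrist'); g=im.max(2).astype(float)
print('nose',g[138:156,308:328].mean(1).round()); print('bg',g[138:156,270:298].mean(1).round()); say('end')
E
```

```text
57.6 regrip grip 0.316 F [-1.8 -0.4  5.7] tcp [0.5934 0.0752 0.0162]
59.6 nudged 0.0023 0.0048 grip 0.319 F [-9.6 -1.5 13.5] tcp [0.5958 0.075  0.0162]
nose [106. 127. 139. 142. 141. 141. 141. 141. 141. 142. 144. 139.  99.  62.
  56.  57.  58.  57.]
bg [ 52.  54.  57.  60.  60.  59.  58.  57.  53.  81. 144. 164. 136.  90.
  76.  81.  76.  66.]
62.21 end grip 0.5 F [ 0.2 -0.1  0.8] tcp [0.7852 0.1061 0.2484]
```

```bash
python3 -c "
from rig import robot
robot.job_done()"
```

```text
the job is handed in; nothing more can be done
```

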